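Make up two battery test kits

ROBOT

A 6-joint arm with a two-finger parallel gripper is mounted at the origin on the work surface. World frame = base frame: x ahead of the robot, y to its left, z up, the work surface at z = 0. Lengths are in m, angles in rad, forces in N, time in s.
With the tool pointing down it reaches from about 0.425 to 0.95 m from the base axis. Payload 3.5 kg.
Tool frame: the origin (TCP) lies on the centre line of the jaws, within the pads' length; the fingertips stand 25 mm ahead of it and the grasp point (between the pads) lies 6 mm ahead of it (ctrl.finger_overhang is the distance from the TCP to the fingertips, in m); z points along the fingers, y is the line along which they close (so a half turn about z gives the same grasp; the last joint's range is limited). The gripper opens to 85 mm and grips with 20 to 120 N. Pads are 22 mm wide; open, the fingers measure 114 mm over their backs; the gripper's body (76 mm by 85 mm) begins 54 mm behind the grasp point. The pads swing forward as they close: fully open they stand 13 mm farther back than shut.
Start: joints at [1.076, 0.286, 1.577, -0, 1.279, -0.15], TCP at [0.228, 0.635, 0.256] pointing down, gripper open.
Joint ranges: [-2.77, 2.77], [-0.9, 2.22], [0.21, 2.48], [-1.53, 4.67], [0.24, 2.81], [-2.84, 2.84]. Speed limits (rad/s): [2.79, 2.79, 3.14, 3.14, 3.14, 3.14].

INTERFACE

Orientations are given as a unit quaternion [x, y, z, w].
In Python, from plant import get_state, imaging, job, ctrl gives the robot as it stands.
- The arm moves only by the tool jog_arm, never from a script. Its argument "increments" is a list of rows, each an object of numbers: "dx", "dy", "dz": the shift along the world's x, y, z each as a share of 12 cm, from -1 to 1; "ax", "ay", "az": the turn, a rotation vector about the world's x, y, z each as a share of pi/2 rad, from -1 to 1; "gripper": the gripper command: -1 is shut, 1 is fully open, values between are in proportion. A call has 1 to 10 rows; each row is the pose to reach, as a shift and turn from the pose commanded when the call began; what a row does not reach only later rows make up. A row lasts 1/10 s, in which the tool goes at most 50 mm and 8.59 degrees, less where a joint would pass 70% of its speed; a pose out of reach is approached as far as the arm can. A call with a number of a shift or a turn outside -1 to 1 is refused whole. A call with a gripper value outside its range is refused whole. The fingers move at their own pace and stop on an object; "force" is the grip in N (left out, the last holds). Time passes only in rows, so rows that repeat a pose let the fingers close. It gives the time, the measured TCP pose, the force, the opening and the grip force at its end, in the units of the state.
- get_state(): the state, without advancing time (a new reading comes with each control period).
- imaging.read_camera(name): name is "scene" or "top" or "wrist"; returns a dict with "frame" (384x512x3 uint8, blue, green, red), "depth" (384x512 float32, m along the optical axis (not along the pixel's ray), 0 where there is no reading), "camera_matrix" (3x3 intrinsics, pixels), "dist" ([k1, k2, p1, p2, k3] as OpenCV has them; the pictures are not rectified), "extrinsics" (4x4, takes a point from camera to world coordinates); the wrist camera has in their place "mount" (4x4, takes a point from camera to tool coordinates, whose origin is the TCP and whose axes are the flange's). Camera axes: x right, y up, looking along -z (the intrinsics and any distortion apply to the point x, -y, -z); pixel columns grow to the right and rows downward; lengths in m; the calibration is good to about 2 mm. A picture is of the moment at which its call begins: read the wrist's pose just before it.
- job.sign_off(): hands the job in; it is judged then, once.
The state is a dict: "time": time; "qpos": joint angles; "dq": joint speeds; "joint_efforts": joint torques, N m; "eef_pos": TCP position; "tcp_rot": TCP orientation; "contact_force": force on the tool from outside, world axes, zero at the start; "wrist_torque": the same for the moment, N m; "opening": opening from 0.0 (shut) to 1.0 (fully open); "finger_force": force on a finger pad.
Only numpy, scipy, OpenCV 4.12 (cv2) and the standard library are available. Lean on these libraries where they do the work, as an engineer would, in place of code of your own. Each camera call takes 0.05 s, during which the arm holds its last target. There are 200 camera calls.

TASK

Make up two battery test kits from the stock on the bench. Long tray: the flat-sided cell goes in the larger bay and the load resistor in the smaller bay. Square tray: the split test cell goes in the wide bay and the slim round cell in the narrow bay. Set each one down upright on the tray floor, wholly inside its bay, without dropping it or knocking it over, and leave the thick round cell, the tape roll and the jar where they are.

Things in the scene. Friction and masses are not known exactly. Their poses are not given: they have to be found in the camera images.
- slim_mid (a point): Slim round battery cell: a bare steel cylinder 21 mm in diameter and 70 mm tall, standing on end, small brass cap on top, about 70 g. The point is its centre, 35 mm above its foot; z is its axis.
- thick_mid (a point): Thick round battery cell: a bare steel cylinder 34 mm in diameter and 61 mm tall, standing on end, about 140 g. In no kit: it stays where it is. The point is its centre, 30 mm above its foot; z is its axis.
- prism_mid (a point): Flat-sided (prismatic) battery cell: an upright aluminium slab 20 mm thick (its x), 60 mm wide (its y) and 70 mm tall (the top 4 mm are two small terminals), about 170 g. The point is its centre, 35 mm above its foot; z is up.
- resistor_mid (a point): Load resistor: a low dark metal block 34 mm (its x) by 44 mm (its y) and 36 mm tall, its top 10 mm being five aluminium cooling fins that run along x; short brass studs stick out 5 mm from its two y ends, 12 mm above its foot. About 130 g. The point is its centre, 18 mm above its foot; z is up.
- split_mid (a point): Split test cell: a round steel puck 46 mm in diameter and 30 mm tall with a brass knob 20 mm in diameter and 20 mm tall on top, 50 mm in all, about 240 g. The point is its centre, 25 mm above its foot (5 mm below the top of the puck); z is its axis, up through the knob.
- tape_mid (a point): Bystander: a roll of tape lying flat, a ring 50 mm across with a 34 mm hole, 19 mm high. The point is its centre, 9.5 mm up. Stays where it is.
- jar_mid (a point): Bystander: a small closed white jar with a dark lid, 40 mm in diameter, 50 mm tall. The point is its centre, 25 mm up. Stays where it is.
- long_tray: Long blue kit tray, fixed: 76 mm (its x) by 166 mm (its y) outside; floor 4 mm thick; walls and divider 4 mm thick, tops 10 mm above the bench. Divider along x at y = -17 mm. Larger bay: 68 mm in x, y = -15 to +79 mm (centre +32). Smaller bay: 68 mm in x, y = -79 to -19 mm (centre -49). Origin: centre of its underside, on the bench; z up.
- square_tray: Square blue kit tray, fixed: 130 x 130 mm; floor 4 mm thick; walls and divider 4 mm thick, tops 10 mm above the bench. Divider along x at y = -13 mm. Wide bay: 122 mm in x, y = -11 to +61 mm (centre +25). Narrow bay: 122 mm in x, y = -61 to -15 mm (centre -38). Origin: centre of its underside; z up. May be turned any way. A fixed grey case (white lid, 90 x 120 x 32 mm) beside the trays is no target.

How it is judged:
At the end, for the whole second after the job is handed in: Each of the four parts is in its bay: centre within the bay walls, foot on the tray floor (height within 3 mm), upright within 0.08 rad, released, at rest. The thick round cell, tape roll and jar are upright, within 20 mm of where they started (x of prism_mid in the frame of long_tray between -0.034 and 0.034 m and y of prism_mid in the frame of long_tray between -0.015 and 0.079 m and z of prism_mid in the frame of long_tray between 0.036 and 0.042 m and angle between each of prism_mid, resistor_mid, split_mid, slim_mid, thick_mid, tape_mid, jar_mid's own z axis and vertical below 0.08 rad and linear speed of each of prism, resistor, split, slim below 0.02 m/s and angular speed of each of prism, resistor, split, slim below 0.2 rad/s and x of resistor_mid in the frame of long_tray between -0.034 and 0.034 m and y of resistor_mid in the frame of long_tray between -0.079 and -0.019 m and z of resistor_mid in the frame of long_tray between 0.019 and 0.025 m and x of split_mid in the frame of square_tray between -0.061 and 0.061 m and y of split_mid in the frame of square_tray between -0.011 and 0.061 m and z of split_mid in the frame of square_tray between 0.026 and 0.032 m and x of slim_mid in the frame of square_tray between -0.061 and 0.061 m and y of slim_mid in the frame of square_tray between -0.061 and -0.015 m and z of slim_mid in the frame of square_tray between 0.036 and 0.042 m and distance of each of thick_mid, tape_mid, jar_mid from where it was at the start of the episode below 0.02 m); the robot touches nothing.
It fails at once if the thick round cell, the tape roll or the jar is shifted by more than 20 mm (distance of any of thick_mid, tape_mid, jar_mid from where it was at the start of the episode above 0.02 m).
It fails at once if a part is dropped (falls freely faster than 0.65 m/s, about 2 cm) ((contact force between anything else and prism below 0.01 N and linear speed of prism above 0.65 m/s) or (contact force between anything else and resistor below 0.01 N and linear speed of resistor above 0.65 m/s) or (contact force between anything else and split below 0.01 N and linear speed of split above 0.65 m/s) or (contact force between anything else and slim below 0.01 N and linear speed of slim above 0.65 m/s)).
It fails at once if a part is knocked over (angle between any of prism_mid, resistor_mid, split_mid, slim_mid's own z axis and vertical above 0.9 rad).
It also fails if it takes over 112 s, if anything falls off the work surface, if the arm or the gripper's body presses on something with over 40 N, if the wrist force passes 120 N, or if a joint passes its speed limit or range.

## Working session

There is one attempt and no reset: what is moved stays moved. The work goes in short steps, Python scripts to look and compute and a tool call to move; the robot and the scene stay as the last step left them, time stands still between calls to the robot, and variables do not carry over. Pictures are saved under pics/ and viewed, at most 14 in all, crops included, and the job is handed in when it is done.

Besides the shell and the picture viewer there is one more tool, called as a command line: name --argument value ..., lists and objects as JSON in quotes. jog_arm: Moves the arm, as the interface text tells. Shift numbers are shares of 12 cm and turn numbers shares of pi/2 rad, none past 1 either way. Its arguments: {"type":"object","properties":{"increments":{"type":"array"},"force":{"type":"number"}},"required":["increments"]}

```bash
mkdir -p pics; ls; cat > h.py <<'E'
import numpy as np, cv2
from plant import get_state, imaging, job, ctrl
from scipy.spatial.transform import Rotation as R
def shot(name):
    s=get_state(); c=imaging.read_camera(name)
    if 'extrinsics' in c: T=np.array(c['extrinsics'])
    else:
        W=np.eye(4); W[:3,:3]=R.from_quat(s['tcp_rot']).as_matrix(); W[:3,3]=s['eef_pos']; T=W@np.array(c['mount'])
    c['T']=T; return c
def save(c,fn): 
    np.savez('pics/'+fn+'.npz',depth=c['depth'],K=c['camera_matrix'],dist=c['dist'],T=c['T'],frame=c['frame']); cv2.imwrite('pics/'+fn+'.png',c['frame'])
def load(fn):
    z=np.load('pics/'+fn+'.npz'); return dict(depth=z['depth'],camera_matrix=z['K'],dist=z['dist'],T=z['T'],frame=z['frame'])
def rays(c,uv):
    p=cv2.undistortPoints(np.array(uv,float).reshape(-1,1,2),np.array(c['camera_matrix']),np.array(c['dist']))[:,0]
    return np.c_[p[:,0],-p[:,1],-np.ones(len(p))]
def onz(c,uv,z):   # pixel -> world at height z
    d=rays(c,uv)@c['T'][:3,:3].T; o=c['T'][:3,3]
    return o+d*((z-o[2])/d[:,2])[:,None]
def bydepth(c,uv):
    uv=np.array(uv,int).reshape(-1,2); d=c['depth'][uv[:,1],uv[:,0]]
    return (rays(c,uv)*d[:,None])@c['T'][:3,:3].T+c['T'][:3,3]
def cloud(c):
    v,u=np.mgrid[:384,:512]; P=bydepth(c,np.c_[u.ravel(),v.ravel()]).reshape(384,512,3); P[c['depth']==0]=np.nan; return P
E
python3 - <<'E'
from h import *
for n in('top','scene'):
    c=shot(n); save(c,n+'0'); print(n,c['T'][:3,3].round(3),np.array(c['camera_matrix']).round(1).tolist(),c['dist'],np.mean(c['depth']==0))
s=get_state(); print(s); print(ctrl.finger_overhang)
E
```

```text
pics
top [ 0.343 -0.016  1.164] [[435.3, 0.0, 253.4], [0.0, 435.3, 183.7], [0.0, 0.0, 1.0]] [-0.14793831  0.          0.          0.          0.        ] 0.00396728515625
scene [0.914 0.078 0.637] [[360.6, 0.0, 254.1], [0.0, 360.6, 195.4], [0.0, 0.0, 1.0]] [0.0255563 0.        0.        0.        0.       ] 0.004069010416666667
{'time': 0.1, 'qpos': array([ 1.07603273e+00,  2.87093529e-01,  1.57800310e+00, -1.01703643e-05,
        1.27863369e+00, -1.49997816e-01]), 'dq': array([ 0.00011106, -0.00105445, -0.00496427,  0.0011226 ,  0.00104532,
        0.00010149]), 'joint_efforts': array([ 9.63163416e-05, -4.07295406e+01, -2.93699044e+01, -1.59912770e-04,
        3.43296058e-03, -1.00158439e-05]), 'eef_pos': array([0.22784886, 0.63481102, 0.25508938]), 'tcp_rot': array([ 1.71528862e-01,  9.85178515e-01, -1.01531598e-03, -3.34017176e-04]), 'contact_force': array([-0.88840675,  0.75024826, -0.51427031]), 'wrist_torque': array([-0.00901436,  0.0598069 ,  0.00202675]), 'finger_force': 0.0, 'opening': 1.0021226951128874}
0.025
```

View pics/top0.png

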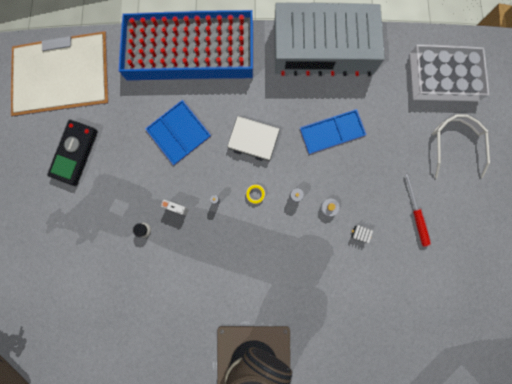

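View pics/scene0.png

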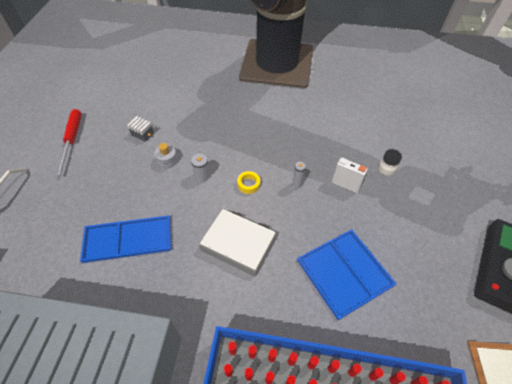

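The top view shows, left to right: jar (141,230), prism (174,207), slim cell (214,200), tape (256,195), thick cell (297,195), split cell (331,207) and resistor (363,234). The square tray is at (178,132), the case at (254,138) and the long tray at (333,132). The scene view shows the same parts from the front. I'll enlarge both to read closer pixels.

```bash
python3 - <<'E'
from h import *
t=load('top0')['frame']; 
cv2.imwrite('pics/c1.png',cv2.resize(t[95:250,125:385],None,fx=3,fy=3,interpolation=cv2.INTER_CUBIC)) #780x465
s=load('scene0')['frame']
cv2.imwrite('pics/c2.png',cv2.resize(s[110:320,70:410],None,fx=2.35,fy=2.35,interpolation=cv2.INTER_CUBIC))
# depth profile of blobs above bench in top view
c=load('top0'); P=cloud(c)
m=((P[...,2]>0.012)&(P[...,0]>.3)&(P[...,0]<.75)&(abs(P[...,1])<.45)).astype(np.uint8)
n,l,st,ce=cv2.connectedComponentsWithStats(m)
for i in range(1,n):
    if st[i,4]>15:
        q=P[l==i]; h=np.nanpercentile(q[:,2],90); top=q[q[:,2]>h-.006]
        print(ce[i].round(1),st[i,4],'h',h.round(4),'top mean',top.mean(0).round(4))
b=c['frame'].astype(int); m=((b[...,0]>110)&(b[...,2]<60)&(b[...,1]<130)).astype(np.uint8); m[:95]=0
n,l,st,ce=cv2.connectedComponentsWithStats(cv2.morphologyEx(m,cv2.MORPH_CLOSE,np.ones((5,5))))
for i in range(1,n):
    if st[i,4]>300:
        v,u=np.where(l==i); 
        w=onz(c,np.c_[u,v],.007)[:,:2]; r=cv2.minAreaRect(w.astype(np.float32)*1000); print('tray',r, np.nanmedian(P[l==i][:,2]))
E
```

```text
[416.4  89.4] 82 h 0.0524 top mean [ 0.7243 -0.4489  0.0522]
[253.  138.3] 1548 h 0.0333 top mean [ 5.936e-01 -1.000e-04  3.090e-02]
[ 91.3 135.5] 126 h 0.0364 top mean [0.6091 0.444  0.0349]
[409.8 185.2] 46 h 0.0179 top mean [ 0.465  -0.4216  0.0149]
[255.1 193.3] 148 h 0.0206 top mean [ 0.445  -0.0052  0.0181]
[296.3 194.6] 155 h 0.0601 top mean [ 0.4392 -0.1116  0.0576]
[214.6 199.3] 72 h 0.0688 top mean [0.4273 0.0999 0.0668]
[174.3 207. ] 207 h 0.0694 top mean [0.4082 0.2057 0.0667]
[329.8 206.9] 233 h 0.0474 top mean [ 0.4077 -0.2003  0.0478]
[418.7 220.9] 205 h 0.0251 top mean [ 0.368  -0.4429  0.0226]
[141.  229.9] 211 h 0.0512 top mean [0.3483 0.2958 0.0492]
[361.4 233.7] 234 h 0.0358 top mean [ 0.3363 -0.2841  0.0338]
tray ((615.213134765625, 207.0859832763672), (130.0894317626953, 127.23255157470703), 38.642940521240234) 0.003270158636712317
tray ((615.07421875, -215.84585571289062), (73.60330200195312, 165.10572814941406), 18.421005249023438) 0.002792301101570027
```

View pics/c1.png

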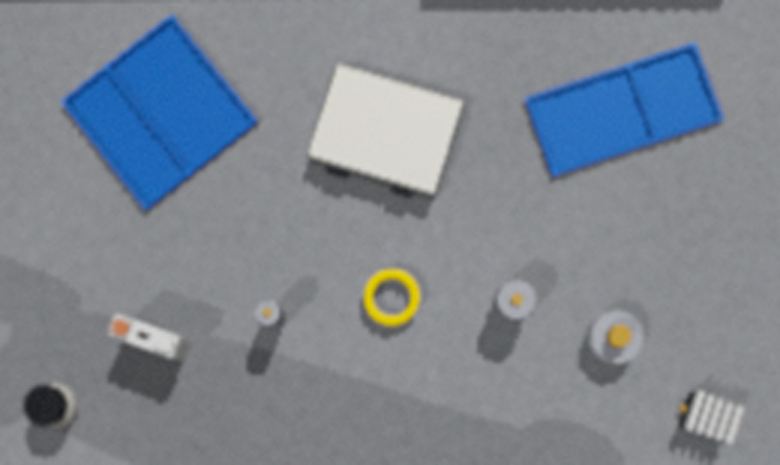

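View pics/c2.png

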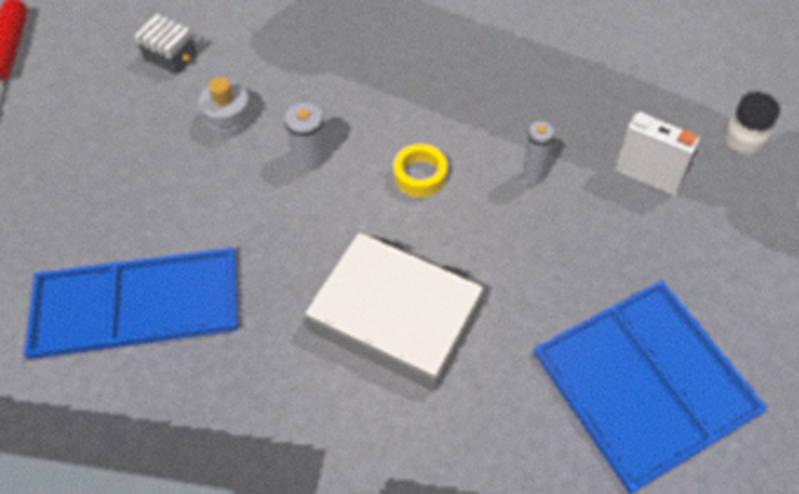

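The crops show clear landmarks: prism top centre c1 (146,336) / c2 (664,131), slim cap (267,313) / (541,131), split knob (619,336) / (220,84), resistor top (715,416) / (164,36). I also read the tray corners and dividers in both. Next I'll triangulate them.

```bash
python3 - <<'E'
from h import *
a=load('top0'); b=load('scene0')
f1=lambda p:(np.array(p)+.5)/3-.5+[125,95]
f2=lambda p:(np.array(p)+.5)/2.35-.5+[70,110]
def tri(p,q):
    d1=rays(a,[f1(p)])[0]@a['T'][:3,:3].T; d2=rays(b,[f2(q)])[0]@b['T'][:3,:3].T
    o1,o2=a['T'][:3,3],b['T'][:3,3]
    s=np.linalg.lstsq(np.c_[d1,-d2],o2-o1,rcond=None)[0]; x,y=o1+s[0]*d1,o2+s[1]*d2
    return (x+y)/2,np.linalg.norm(x-y)
for n,p,q in [('prism',(146,336),(664,131)),('slim',(267,313),(541,131)),('split',(619,336),(220,82)),('res',(715,416),(164,36)),
 ('sqA',(172,17),(633,489)),('sqB',(258,123),(536,351)),('sqC',(147,211),(660,283)),('sqD',(64,103),(765,408)),('sqdiv1',(107,70),(704,438)),('sqdiv2',(186,172),(611,312)),
 ('lgA',(526,101),(238,328)),('lgB',(695,45),(26,355)),('lgC',(722,121),(36,273)),('lgD',(554,178),(235,250)),('lgdiv1',(629,70),(115,338)),('lgdiv2',(651,136),(117,266))]:
    x,e=tri(p,q); print(n,x.round(4),'gap',round(e,4))
def yaw(p,q,z): 
    w=onz(a,[f1(p),f1(q)],z); d=w[1]-w[0]; return np.degrees(np.arctan2(d[1],d[0])).round(1)
print('prism y',yaw((181,348),(111,326),.068),'res fins',yaw((690,432),(698,396),.036),yaw((733,441),(742,406),.036))
s=get_state(); print(R.from_quat(s['tcp_rot']).as_matrix().round(3))
print('mount',np.array(imaging.read_camera('wrist')['mount']).round(3))
E
```

```text
prism [0.4078 0.2049 0.0629] gap 0.0026
slim [0.427  0.0999 0.0643] gap 0.0005
split [ 0.407  -0.2     0.0505] gap 0.0009
res [ 0.3374 -0.2856  0.0284] gap 0.0014
sqA [0.7058 0.198  0.0045] gap 0.0016
sqB [ 6.056e-01  1.177e-01 -5.000e-04] gap 0.0022
sqC [0.525  0.2175 0.0007] gap 0.0009
sqD [0.6259 0.2972 0.0042] gap 0.0023
sqdiv1 [0.6567 0.2547 0.0012] gap 0.0052
sqdiv2 [0.5603 0.1796 0.0017] gap 0.0042
lgA [ 0.6249 -0.1278 -0.0024] gap 0.001
lgB [ 0.6772 -0.2856  0.0016] gap 0.0005
lgC [ 0.6054 -0.3079  0.004 ] gap 0.002
lgD [ 0.5531 -0.1518 -0.0006] gap 0.0008
lgdiv1 [ 0.6524 -0.222   0.0029] gap 0.0019
lgdiv2 [ 0.5902 -0.2408  0.009 ] gap 0.0018
prism y 72.8 res fins -13.9 -16.0
[[-0.941  0.338 -0.001]
 [ 0.338  0.941 -0.002]
 [ 0.    -0.002 -1.   ]]
mount [[-0.     0.946  0.325  0.084]
 [ 1.     0.    -0.     0.   ]
 [-0.001  0.325 -0.946 -0.118]
 [ 0.     0.     0.     1.   ]]
```

Tray and part positions agree in both views to about 2 mm:

| Tray | Centre | Orientation | First target | Second target |
|---|---|---|---|---|
| Square | (0.6155, 0.2076) | y axis at -51.2° | wide (0.631, 0.188) | narrow (0.592, 0.237) |
| Long | (0.615, -0.218) | y axis at 108.4° | large (0.605, -0.188) | small (0.631, -0.265) |

I'll move to a hover above the prism.

jog_arm --increments '[{"dx": 0.375, "dy": -0.895, "dz": -0.158, "az": -0.243, "gripper": 1}, {"dx": 0.375, "dy": -0.895, "dz": -0.158, "az": -0.243, "gripper": 1}, {"dx": 0.375, "dy": -0.895, "dz": -0.158, "az": -0.243, "gripper": 1}, {"dx": 0.375, "dy": -0.895, "dz": -0.158, "az": -0.243, "gripper": 1}]' --force 50

```text
$.increments[0]: bad value
```

jog_arm --increments '[{"dx": 0.375, "dy": -0.895, "dz": -0.158, "az": -0.243, "gripper": 1}, {"dx": 0.375, "dy": -0.895, "dz": -0.158, "az": -0.243, "gripper": 1}, {"dx": 0.375, "dy": -0.895, "dz": -0.158, "az": -0.243, "gripper": 1}, {"dx": 0.375, "dy": -0.895, "dz": -0.158, "az": -0.243, "gripper": 1}]'

```text
$.increments[0]: bad value
```

jog_arm --increments '[{"dx": 0.375, "dy": -0.895, "dz": -0.158, "az": -0.243, "gripper": 1}, {"dx": 0.375, "dy": -0.895, "dz": -0.158, "az": -0.243, "gripper": 1}, {"dx": 0.375, "dy": -0.895, "dz": -0.158, "az": -0.243, "gripper": 1}, {"dx": 0.375, "dy": -0.895, "dz": -0.158, "az": -0.243, "gripper": 1}]'

```text
$.increments[0]: bad value
```

jog_arm --increments '[{"dx": 0.375, "dy": -0.895, "dz": -0.158, "az": -0.243, "gripper": 0.5}, {"dx": 0.375, "dy": -0.895, "dz": -0.158, "az": -0.243, "gripper": 0.5}, {"dx": 0.375, "dy": -0.895, "dz": -0.158, "az": -0.243, "gripper": 0.5}, {"dx": 0.375, "dy": -0.895, "dz": -0.158, "az": -0.243, "gripper": 0.5}, {"dx": 0.375, "dy": -0.895, "dz": -0.158, "az": -0.243, "gripper": 0.5}]'

```text
$.increments[0]: bad value
```

```bash
cat >> h.py <<'E'
def look(fn):
    c=shot('wrist'); save(c,fn); s=get_state(); M=R.from_quat(s['tcp_rot']).as_matrix()
    print('t',s['time'],'tcp',s['eef_pos'].round(4),'yaw',np.degrees(np.arctan2(M[1,1],M[0,1])).round(2),'q',s['qpos'].round(2))
    P=cloud(c); return c,P
E
python3 - <<'E'
from h import *
c,P=look('w1')
m=(P[...,2]>.056)&(P[...,2]<.085)&(np.hypot(P[...,0]-.408,P[...,1]-.206)<.05)
q=P[m]; r=cv2.minAreaRect(q[:,:2].astype(np.float32)*1000); print(len(q),np.percentile(q[:,2],[5,50,95]),r)
E
```

```text
t 0.2 tcp [0.2279 0.635  0.2554] yaw 70.24 q [ 1.08  0.29  1.58  0.    1.28 -0.15]Traceback (most recent call last):
  File "<stdin>", line 4, in <module>
    return _quantile_unchecked(
        a, q, axis, out, overwrite_input, method, keepdims, weights)
    return _ureduce(a,
                    func=_quantile_ureduce_func,
    ...<5 lines>...
                    overwrite_input=overwrite_input,
                    method=method)
    r = func(a, **kwargs)
    result = _quantile(arr,
                       quantiles=q,
    ...<2 lines>...
                       out=out,
                       weights=wgt)
    slices_having_nans = np.isnan(arr[-1, ...])
                                  ~~~^^^^^^^^^
IndexError: index -1 is out of bounds for axis 0 with size 0
```

View pics/w1.png

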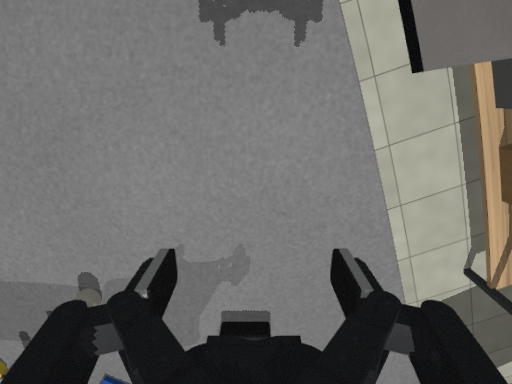

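The moves were refused, so this picture only shows the open fingers at (160,280) and (350,280) over empty bench. The rows probably need every key, so I'll retry with all of them.

jog_arm --increments '[{"dx": 0.375, "dy": -0.895, "dz": -0.158, "ax": 0, "ay": 0, "az": -0.243, "gripper": 1}, {"dx": 0.375, "dy": -0.895, "dz": -0.158, "ax": 0, "ay": 0, "az": -0.243, "gripper": 1}, {"dx": 0.375, "dy": -0.895, "dz": -0.158, "ax": 0, "ay": 0, "az": -0.243, "gripper": 1}, {"dx": 0.375, "dy": -0.895, "dz": -0.158, "ax": 0, "ay": 0, "az": -0.243, "gripper": 1}]' --force 50

```text
time: 0.6
eef_pos: [0.2737, 0.5256, 0.2363]
tcp_rot: [0.357, 0.934, -0.001, -0.0]
contact_force: [-0.4, 0.1, -0.0]
opening: 0.997
finger_force: 0.0
```

jog_arm --increments '[{"dx": 0.375, "dy": -0.895, "dz": -0.158, "ax": 0, "ay": 0, "az": -0.243, "gripper": 1}, {"dx": 0.375, "dy": -0.895, "dz": -0.158, "ax": 0, "ay": 0, "az": -0.243, "gripper": 1}, {"dx": 0.375, "dy": -0.895, "dz": -0.158, "ax": 0, "ay": 0, "az": -0.243, "gripper": 1}, {"dx": 0.375, "dy": -0.895, "dz": -0.158, "ax": 0, "ay": 0, "az": -0.243, "gripper": 1}]'

```text
time: 1.0
eef_pos: [0.3186, 0.4194, 0.2181]
tcp_rot: [0.527, 0.85, -0.0, -0.0]
contact_force: [0.5, -0.2, 0.2]
opening: 1.004
finger_force: 0.0
```

jog_arm --increments '[{"dx": 0.375, "dy": -0.895, "dz": -0.158, "ax": 0, "ay": 0, "az": -0.243, "gripper": 1}, {"dx": 0.375, "dy": -0.895, "dz": -0.158, "ax": 0, "ay": 0, "az": -0.243, "gripper": 1}, {"dx": 0.375, "dy": -0.895, "dz": -0.158, "ax": 0, "ay": 0, "az": -0.243, "gripper": 1}, {"dx": 0.375, "dy": -0.895, "dz": -0.158, "ax": 0, "ay": 0, "az": -0.243, "gripper": 1}]'

```text
time: 1.4
eef_pos: [0.3638, 0.3128, 0.1996]
tcp_rot: [0.678, 0.735, 0.0, -0.0]
contact_force: [0.1, -0.3, -0.3]
opening: 1.001
finger_force: 0.0
```

jog_arm --increments '[{"dx": 0.375, "dy": -0.895, "dz": -0.158, "ax": 0, "ay": 0, "az": -0.243, "gripper": 0.2}, {"dx": 0.375, "dy": -0.895, "dz": -0.158, "ax": 0, "ay": 0, "az": -0.243, "gripper": 0.2}, {"dx": 0.375, "dy": -0.895, "dz": -0.158, "ax": 0, "ay": 0, "az": -0.243, "gripper": 0.2}, {"dx": 0.375, "dy": -0.895, "dz": -0.158, "ax": 0, "ay": 0, "az": -0.243, "gripper": 0.2}, {"dx": 0.375, "dy": -0.895, "dz": -0.158, "ax": 0, "ay": 0, "az": -0.243, "gripper": 0.2}]'

```text
time: 1.9
eef_pos: [0.4085, 0.2071, 0.1811]
tcp_rot: [0.804, 0.595, 0.001, -0.0]
contact_force: [0.3, 0.4, 0.4]
opening: 0.6
finger_force: 0.0
```

```bash
python3 - <<'E'
from h import *
c,P=look('w2')
m=(P[...,2]>.056)&(P[...,2]<.085)&(np.hypot(P[...,0]-.408,P[...,1]-.206)<.05)
q=P[m]; print(len(q))
if len(q): r=cv2.minAreaRect(q[:,:2].astype(np.float32)*1000); print(np.percentile(q[:,2],[5,50,95]),r)
E
```

```text
t 1.95 tcp [0.4083 0.2073 0.1811] yaw -17.0 q [ 0.25 -0.13  2.16  0.    1.11  0.54]
1387
[0.06448943 0.06661504 0.07092602] ((408.53302001953125, 205.60069274902344), (59.812618255615234, 20.01708984375), 70.2967758178711)
```

View pics/w2.png

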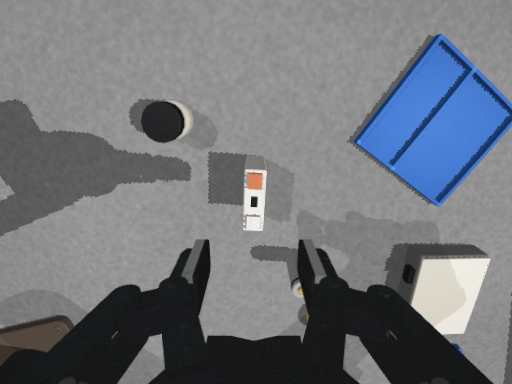

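The prism lies midway between the fingers. The wrist depth gives its centre at (0.4085, 0.2056), long side at 70.3° and top at 0.066–0.07 m. I'll descend and grip.

jog_arm --increments '[{"dx": 0.0, "dy": -0.012, "dz": -0.5, "ax": 0, "ay": 0, "az": -0.025, "gripper": 0.2}, {"dx": 0.0, "dy": -0.012, "dz": -0.8, "ax": 0, "ay": 0, "az": -0.025, "gripper": 0.2}, {"dx": 0.0, "dy": -0.012, "dz": -1, "ax": 0, "ay": 0, "az": -0.025, "gripper": 0.2}, {"dx": 0.0, "dy": -0.012, "dz": -1, "ax": 0, "ay": 0, "az": -0.025, "gripper": 0.2}]'

```text
time: 2.35
eef_pos: [0.4047, 0.205, 0.0571]
tcp_rot: [0.815, 0.579, -0.004, -0.002]
contact_force: [-0.1, 0.8, -0.0]
opening: 0.597
finger_force: 0.0
```

jog_arm --increments '[{"dx": 0, "dy": 0, "dz": -0.09, "ax": 0, "ay": 0, "az": 0, "gripper": 0.2}, {"dx": 0, "dy": 0, "dz": -0.09, "ax": 0, "ay": 0, "az": 0, "gripper": -1}, {"dx": 0, "dy": 0, "dz": -0.09, "ax": 0, "ay": 0, "az": 0, "gripper": -1}, {"dx": 0, "dy": 0, "dz": -0.09, "ax": 0, "ay": 0, "az": 0, "gripper": -1}, {"dx": 0, "dy": 0, "dz": -0.09, "ax": 0, "ay": 0, "az": 0, "gripper": -1}, {"dx": 0, "dy": 0, "dz": -0.09, "ax": 0, "ay": 0, "az": 0, "gripper": -1}, {"dx": 0, "dy": 0, "dz": -0.09, "ax": 0, "ay": 0, "az": 0, "gripper": -1}, {"dx": 0, "dy": 0, "dz": -0.09, "ax": 0, "ay": 0, "az": 0, "gripper": -1}]'

```text
time: 3.15
eef_pos: [0.4093, 0.2048, 0.0511]
tcp_rot: [0.817, 0.577, 0.001, 0.0]
contact_force: [-1.1, 2.4, 5.7]
opening: 0.225
finger_force: 50.1
```

jog_arm --increments '[{"dx": 0, "dy": 0, "dz": 0.2, "ax": 0, "ay": 0, "az": 0, "gripper": -1}, {"dx": 0, "dy": 0, "dz": 0.5, "ax": 0, "ay": 0, "az": 0, "gripper": -1}, {"dx": 0, "dy": 0, "dz": 0.8, "ax": 0, "ay": 0, "az": 0, "gripper": -1}, {"dx": 0, "dy": 0, "dz": 0.9, "ax": 0, "ay": 0, "az": 0, "gripper": -1}, {"dx": 0, "dy": 0, "dz": 0.9, "ax": 0, "ay": 0, "az": 0, "gripper": -1}]'

```text
time: 3.65
eef_pos: [0.4091, 0.2043, 0.1591]
tcp_rot: [0.817, 0.577, 0.002, 0.001]
contact_force: [0.7, 0.4, -2.0]
opening: 0.225
finger_force: 49.3
```

jog_arm --increments '[{"dx": 0.1, "dy": -0.2, "dz": 0, "ax": 0, "ay": 0, "az": 0.025, "gripper": -1}, {"dx": 0.2, "dy": -0.4, "dz": 0, "ax": 0, "ay": 0, "az": 0.05, "gripper": -1}, {"dx": 0.3, "dy": -0.6, "dz": 0, "ax": 0, "ay": 0, "az": 0.075, "gripper": -1}, {"dx": 0.41, "dy": -0.82, "dz": 0, "ax": 0, "ay": 0, "az": 0.105, "gripper": -1}]'

```text
time: 4.05
eef_pos: [0.4557, 0.1049, 0.1545]
tcp_rot: [0.766, 0.643, -0.002, -0.002]
contact_force: [0.6, 0.4, -2.0]
opening: 0.225
finger_force: 49.3
```

jog_arm --increments '[{"dx": 0.1, "dy": -0.2, "dz": 0, "ax": 0, "ay": 0, "az": 0.025, "gripper": -1}, {"dx": 0.2, "dy": -0.4, "dz": 0, "ax": 0, "ay": 0, "az": 0.05, "gripper": -1}, {"dx": 0.3, "dy": -0.6, "dz": 0, "ax": 0, "ay": 0, "az": 0.075, "gripper": -1}, {"dx": 0.41, "dy": -0.82, "dz": 0, "ax": 0, "ay": 0, "az": 0.105, "gripper": -1}]'

```text
time: 4.45
eef_pos: [0.5049, 0.0067, 0.1542]
tcp_rot: [0.71, 0.704, -0.002, -0.002]
contact_force: [-0.3, -0.1, -2.2]
opening: 0.226
finger_force: 49.3
```

jog_arm --increments '[{"dx": 0.1, "dy": -0.2, "dz": 0, "ax": 0, "ay": 0, "az": 0.025, "gripper": -1}, {"dx": 0.2, "dy": -0.4, "dz": 0, "ax": 0, "ay": 0, "az": 0.05, "gripper": -1}, {"dx": 0.3, "dy": -0.6, "dz": 0, "ax": 0, "ay": 0, "az": 0.075, "gripper": -1}, {"dx": 0.41, "dy": -0.82, "dz": 0, "ax": 0, "ay": 0, "az": 0.105, "gripper": -1}]'

```text
time: 4.85
eef_pos: [0.5542, -0.0914, 0.1538]
tcp_rot: [0.65, 0.76, -0.001, -0.003]
contact_force: [0.2, -0.2, -1.8]
opening: 0.228
finger_force: 49.3
```

jog_arm --increments '[{"dx": 0.1, "dy": -0.2, "dz": 0, "ax": 0, "ay": 0, "az": 0.025, "gripper": -1}, {"dx": 0.2, "dy": -0.4, "dz": 0, "ax": 0, "ay": 0, "az": 0.05, "gripper": -1}, {"dx": 0.3, "dy": -0.6, "dz": 0, "ax": 0, "ay": 0, "az": 0.075, "gripper": -1}, {"dx": 0.41, "dy": -0.82, "dz": 0, "ax": 0, "ay": 0, "az": 0.105, "gripper": -1}, {"dx": 0.41, "dy": -0.82, "dz": 0, "ax": 0, "ay": 0, "az": 0.105, "gripper": -1}, {"dx": 0.41, "dy": -0.82, "dz": 0, "ax": 0, "ay": 0, "az": 0.105, "gripper": -1}]'

```text
time: 5.45
eef_pos: [0.6034, -0.1892, 0.1542]
tcp_rot: [0.586, 0.81, -0.0, -0.003]
contact_force: [-0.4, 0.1, -2.5]
opening: 0.226
finger_force: 49.4
```

```bash
python3 - <<'E'
from h import *
c,P=look('w3')
E
```

```text
t 5.5 tcp [ 0.6034 -0.1885  0.1547] yaw 18.27 q [-0.46  0.29  1.76  0.    1.09 -0.78]
```

View pics/w3.png

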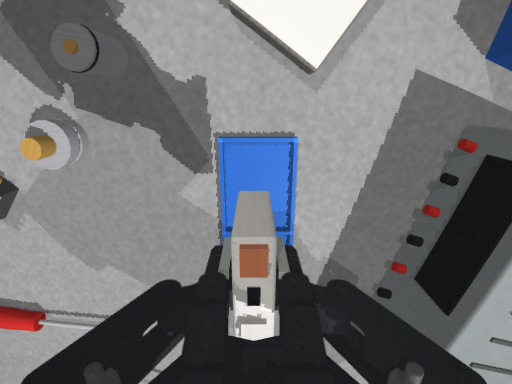

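The prism is held straight at (255,265). The larger bay spans rows 140–232, with the divider at row 232. The point below the tool projects to about row 188, so the prism is over the bay centre. I'll lower it.

jog_arm --increments '[{"dx": 0, "dy": 0, "dz": -0.25, "ax": 0, "ay": 0, "az": 0, "gripper": -1}, {"dx": 0, "dy": 0, "dz": -0.5, "ax": 0, "ay": 0, "az": 0, "gripper": -1}, {"dx": 0, "dy": 0, "dz": -0.7, "ax": 0, "ay": 0, "az": 0, "gripper": -1}, {"dx": 0, "dy": 0, "dz": -0.77, "ax": 0, "ay": 0, "az": 0, "gripper": -1}, {"dx": 0, "dy": 0, "dz": -0.78, "ax": 0, "ay": 0, "az": 0, "gripper": -1}, {"dx": 0, "dy": 0, "dz": -0.78, "ax": 0, "ay": 0, "az": 0, "gripper": -1}]'

```text
time: 6.1
eef_pos: [0.6053, -0.1891, 0.0649]
tcp_rot: [0.585, 0.811, 0.0, 0.001]
contact_force: [0.4, -0.4, -2.0]
opening: 0.233
finger_force: 49.4
```

jog_arm --increments '[{"dx": 0, "dy": 0, "dz": -0.03, "ax": 0, "ay": 0, "az": 0, "gripper": -1}, {"dx": 0, "dy": 0, "dz": -0.05, "ax": 0, "ay": 0, "az": 0, "gripper": -1}, {"dx": 0, "dy": 0, "dz": -0.06, "ax": 0, "ay": 0, "az": 0, "gripper": -1}, {"dx": 0, "dy": 0, "dz": -0.065, "ax": 0, "ay": 0, "az": 0, "gripper": -1}, {"dx": 0, "dy": 0, "dz": -0.065, "ax": 0, "ay": 0, "az": 0, "gripper": -1}, {"dx": 0, "dy": 0, "dz": -0.065, "ax": 0, "ay": 0, "az": 0, "gripper": -1}]'

```text
time: 6.7
eef_pos: [0.6049, -0.1894, 0.0564]
tcp_rot: [0.586, 0.811, 0.0, 0.0]
contact_force: [-0.8, -0.9, -2.3]
opening: 0.226
finger_force: 49.4
```

jog_arm --increments '[{"dx": 0, "dy": 0, "dz": -0.005, "ax": 0, "ay": 0, "az": 0, "gripper": -1}, {"dx": 0, "dy": 0, "dz": -0.01, "ax": 0, "ay": 0, "az": 0, "gripper": -1}, {"dx": 0, "dy": 0, "dz": -0.015, "ax": 0, "ay": 0, "az": 0, "gripper": -1}, {"dx": 0, "dy": 0, "dz": -0.015, "ax": 0, "ay": 0, "az": 0, "gripper": -1}]'

```text
time: 7.1
eef_pos: [0.6051, -0.1895, 0.0552]
tcp_rot: [0.586, 0.811, -0.0, -0.0]
contact_force: [-2.1, 1.4, 2.0]
opening: 0.227
finger_force: 50.0
```

jog_arm --increments '[{"dx": 0, "dy": 0, "dz": 0, "ax": 0, "ay": 0, "az": 0, "gripper": 0.0}, {"dx": 0, "dy": 0, "dz": 0, "ax": 0, "ay": 0, "az": 0, "gripper": 0.2}, {"dx": 0, "dy": 0, "dz": 0, "ax": 0, "ay": 0, "az": 0, "gripper": 0.2}, {"dx": 0, "dy": 0, "dz": 0.2, "ax": 0, "ay": 0, "az": 0, "gripper": 0.2}, {"dx": 0, "dy": 0, "dz": 0.5, "ax": 0, "ay": 0, "az": 0, "gripper": 0.2}, {"dx": 0, "dy": 0, "dz": 0.9, "ax": 0, "ay": 0, "az": 0, "gripper": 0.2}, {"dx": 0, "dy": 0, "dz": 0.95, "ax": 0, "ay": 0, "az": 0, "gripper": 0.2}, {"dx": 0, "dy": 0, "dz": 0.95, "ax": 0, "ay": 0, "az": 0, "gripper": 0.2}]'

```text
time: 7.9
eef_pos: [0.6063, -0.1901, 0.1714]
tcp_rot: [0.586, 0.811, 0.0, 0.003]
contact_force: [-0.1, -0.6, -0.2]
opening: 0.6
finger_force: 0.0
```

jog_arm --increments '[{"dx": -0.745, "dy": -0.267, "dz": 0, "ax": 0, "ay": 0, "az": -0.124, "gripper": 0.3}, {"dx": -0.745, "dy": -0.267, "dz": 0, "ax": 0, "ay": 0, "az": -0.124, "gripper": 0.3}, {"dx": -0.745, "dy": -0.267, "dz": 0, "ax": 0, "ay": 0, "az": -0.124, "gripper": 0.3}]'

```text
time: 8.2
eef_pos: [0.51, -0.2208, 0.1641]
tcp_rot: [0.663, 0.749, -0.001, -0.005]
contact_force: [-0.1, 0.5, -0.2]
opening: 0.647
finger_force: 0.0
```

jog_arm --increments '[{"dx": -0.745, "dy": -0.267, "dz": 0, "ax": 0, "ay": 0, "az": -0.124, "gripper": 0.3}, {"dx": -0.745, "dy": -0.267, "dz": 0, "ax": 0, "ay": 0, "az": -0.124, "gripper": 0.3}, {"dx": -0.745, "dy": -0.267, "dz": 0, "ax": 0, "ay": 0, "az": -0.124, "gripper": 0.3}]'

```text
time: 8.5
eef_pos: [0.4222, -0.2533, 0.1657]
tcp_rot: [0.733, 0.681, -0.001, -0.003]
contact_force: [-0.7, 0.7, -0.7]
opening: 0.645
finger_force: 0.0
```

jog_arm --increments '[{"dx": -0.745, "dy": -0.267, "dz": 0, "ax": 0, "ay": 0, "az": -0.124, "gripper": 0.3}, {"dx": -0.745, "dy": -0.267, "dz": 0, "ax": 0, "ay": 0, "az": -0.124, "gripper": 0.3}, {"dx": -0.745, "dy": -0.267, "dz": 0, "ax": 0, "ay": 0, "az": -0.124, "gripper": 0.3}, {"dx": -0.745, "dy": -0.267, "dz": 0, "ax": 0, "ay": 0, "az": -0.124, "gripper": 0.3}, {"dx": -0.745, "dy": -0.267, "dz": 0, "ax": 0, "ay": 0, "az": -0.124, "gripper": 0.3}]'

```text
time: 9.0
eef_pos: [0.3376, -0.2852, 0.1682]
tcp_rot: [0.794, 0.608, 0.0, -0.0]
contact_force: [-0.6, -0.4, -0.2]
opening: 0.648
finger_force: 0.0
```

```bash
python3 - <<'E'
from h import *
c,P=look('w4')
m=(P[...,2]>.02)&(P[...,2]<.06)&(np.hypot(P[...,0]-.338,P[...,1]+.285)<.045)
q=P[m]; print(len(q))
if len(q): r=cv2.minAreaRect(q[:,:2].astype(np.float32)*1000); print(np.percentile(q[:,2],[5,50,95]),r)
c=shot('top'); save(c,'top1')
E
```

```text
t 9.05 tcp [ 0.3378 -0.2852  0.1683] yaw -15.06 q [-0.93 -0.15  2.21  0.    1.08 -0.67]
1594
[0.02570028 0.03548925 0.03715614] ((337.36297607421875, -284.71490478515625), (43.00731658935547, 33.96514129638672), 69.59675598144531)
```

View pics/w4.png

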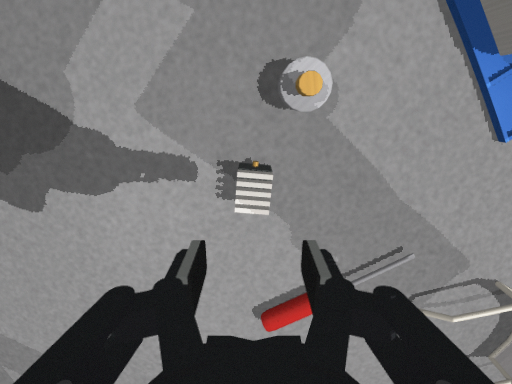

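The wrist depth puts the resistor at (0.3374, -0.2847), with its y axis at 69.6° and its top at 0.0355 m. It sits at (254,190) in the picture, one stud at (255,163), and the screwdriver is well clear.

jog_arm --increments '[{"dx": 0, "dy": 0, "dz": -0.4, "ax": 0, "ay": 0, "az": -0.06, "gripper": 0.3}, {"dx": 0, "dy": 0, "dz": -0.8, "ax": 0, "ay": 0, "az": -0.06, "gripper": 0.3}, {"dx": 0, "dy": 0, "dz": -0.95, "ax": 0, "ay": 0, "az": -0.06, "gripper": 0.3}, {"dx": 0, "dy": 0, "dz": -0.95, "ax": 0, "ay": 0, "az": -0.06, "gripper": 0.3}, {"dx": 0, "dy": 0, "dz": -0.95, "ax": 0, "ay": 0, "az": -0.06, "gripper": 0.3}]'

```text
time: 9.6
eef_pos: [0.3376, -0.2855, 0.0548]
tcp_rot: [0.822, 0.57, 0.0, 0.0]
contact_force: [0.8, -0.0, 0.4]
opening: 0.653
finger_force: 0.0
```

jog_arm --increments '[{"dx": 0, "dy": 0, "dz": -0.1, "ax": 0, "ay": 0, "az": 0, "gripper": 0.3}, {"dx": 0, "dy": 0, "dz": -0.18, "ax": 0, "ay": 0, "az": 0, "gripper": 0.3}, {"dx": 0, "dy": 0, "dz": -0.18, "ax": 0, "ay": 0, "az": 0, "gripper": 0.3}, {"dx": 0, "dy": 0, "dz": -0.18, "ax": 0, "ay": 0, "az": 0, "gripper": 0.3}]'

```text
time: 10.0
eef_pos: [0.3367, -0.2855, 0.0329]
tcp_rot: [0.822, 0.57, -0.0, -0.0]
contact_force: [-1.2, -0.2, -0.6]
opening: 0.65
finger_force: 0.0
```

jog_arm --increments '[{"dx": 0, "dy": 0, "dz": 0, "ax": 0, "ay": 0, "az": 0, "gripper": -1}, {"dx": 0, "dy": 0, "dz": 0, "ax": 0, "ay": 0, "az": 0, "gripper": -1}, {"dx": 0, "dy": 0, "dz": 0, "ax": 0, "ay": 0, "az": 0, "gripper": -1}, {"dx": 0, "dy": 0, "dz": 0, "ax": 0, "ay": 0, "az": 0, "gripper": -1}, {"dx": 0, "dy": 0, "dz": 0, "ax": 0, "ay": 0, "az": 0, "gripper": -1}]'

```text
time: 10.5
eef_pos: [0.3371, -0.2861, 0.0335]
tcp_rot: [0.822, 0.57, 0.0, 0.001]
contact_force: [0.7, -0.5, 4.1]
opening: 0.387
finger_force: 51.1
```

jog_arm --increments '[{"dx": 0, "dy": 0, "dz": 0.2, "ax": 0, "ay": 0, "az": 0, "gripper": -1}, {"dx": 0, "dy": 0, "dz": 0.5, "ax": 0, "ay": 0, "az": 0, "gripper": -1}, {"dx": 0, "dy": 0, "dz": 0.8, "ax": 0, "ay": 0, "az": 0, "gripper": -1}, {"dx": 0, "dy": 0, "dz": 1, "ax": 0, "ay": 0, "az": 0, "gripper": -1}, {"dx": 0, "dy": 0, "dz": 1, "ax": 0, "ay": 0, "az": 0, "gripper": -1}]'

```text
time: 11.0
eef_pos: [0.3379, -0.287, 0.156]
tcp_rot: [0.822, 0.57, 0.0, 0.004]
contact_force: [1.0, -0.1, -1.9]
opening: 0.389
finger_force: 50.6
```

jog_arm --increments '[{"dx": 0.2, "dy": 0.015, "dz": 0, "ax": 0, "ay": 0, "az": 0.036, "gripper": -1}, {"dx": 0.4, "dy": 0.03, "dz": 0, "ax": 0, "ay": 0, "az": 0.072, "gripper": -1}, {"dx": 0.6, "dy": 0.045, "dz": 0, "ax": 0, "ay": 0, "az": 0.108, "gripper": -1}, {"dx": 0.82, "dy": 0.06, "dz": 0, "ax": 0, "ay": 0, "az": 0.144, "gripper": -1}]'

```text
time: 11.4
eef_pos: [0.4346, -0.277, 0.1497]
tcp_rot: [0.752, 0.659, -0.0, -0.003]
contact_force: [0.3, -0.1, -1.0]
opening: 0.389
finger_force: 50.5
```

jog_arm --increments '[{"dx": 0.2, "dy": 0.015, "dz": 0, "ax": 0, "ay": 0, "az": 0.036, "gripper": -1}, {"dx": 0.4, "dy": 0.03, "dz": 0, "ax": 0, "ay": 0, "az": 0.072, "gripper": -1}, {"dx": 0.6, "dy": 0.045, "dz": 0, "ax": 0, "ay": 0, "az": 0.108, "gripper": -1}, {"dx": 0.82, "dy": 0.06, "dz": 0, "ax": 0, "ay": 0, "az": 0.144, "gripper": -1}]'

```text
time: 11.8
eef_pos: [0.5329, -0.2699, 0.1491]
tcp_rot: [0.672, 0.74, -0.0, -0.003]
contact_force: [0.2, 0.2, -1.4]
opening: 0.389
finger_force: 50.4
```

jog_arm --increments '[{"dx": 0.2, "dy": 0.015, "dz": 0, "ax": 0, "ay": 0, "az": 0.036, "gripper": -1}, {"dx": 0.4, "dy": 0.03, "dz": 0, "ax": 0, "ay": 0, "az": 0.072, "gripper": -1}, {"dx": 0.6, "dy": 0.045, "dz": 0, "ax": 0, "ay": 0, "az": 0.108, "gripper": -1}, {"dx": 0.82, "dy": 0.06, "dz": 0, "ax": 0, "ay": 0, "az": 0.144, "gripper": -1}, {"dx": 0.82, "dy": 0.06, "dz": 0, "ax": 0, "ay": 0, "az": 0.144, "gripper": -1}, {"dx": 0.82, "dy": 0.06, "dz": 0, "ax": 0, "ay": 0, "az": 0.144, "gripper": -1}]'

```text
time: 12.4
eef_pos: [0.6307, -0.263, 0.1494]
tcp_rot: [0.586, 0.811, -0.0, -0.003]
contact_force: [0.5, -0.0, -2.2]
opening: 0.386
finger_force: 50.6
```

```bash
python3 - <<'E'
from h import *
c,P=look('w5')
m=(P[...,2]>.05)&(P[...,2]<.085)&(np.hypot(P[...,0]-.605,P[...,1]+.19)<.04)
q=P[m]; print(len(q))
if len(q)>10: r=cv2.minAreaRect(q[:,:2].astype(np.float32)*1000); print(np.percentile(q[:,2],[5,50,95]),r)
E
```

```text
t 12.45 tcp [ 0.6304 -0.2632  0.15  ] yaw 18.29 q [-0.54  0.4   1.63 -0.    1.11 -0.86]
2504
[0.06912502 0.07071808 0.075025  ] ((605.3253173828125, -189.47604370117188), (20.117111206054688, 59.07242965698242), 18.20594596862793)
```

View pics/w5.png

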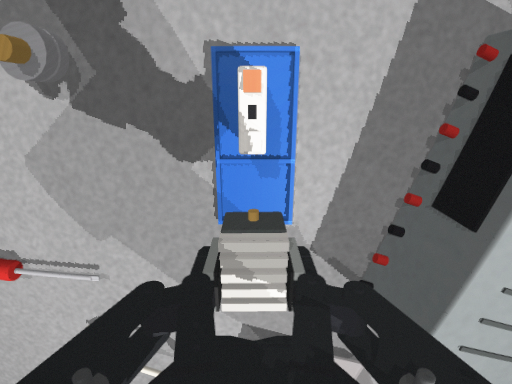

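The prism stands upright in the larger bay at (252,110). The resistor is held level, with the smaller bay beyond it at rows 162–222. I'll lower it.

jog_arm --increments '[{"dx": 0, "dy": -0.02, "dz": -0.25, "ax": 0, "ay": 0, "az": 0, "gripper": -1}, {"dx": 0, "dy": -0.02, "dz": -0.5, "ax": 0, "ay": 0, "az": 0, "gripper": -1}, {"dx": 0, "dy": -0.02, "dz": -0.75, "ax": 0, "ay": 0, "az": 0, "gripper": -1}, {"dx": 0, "dy": -0.02, "dz": -0.85, "ax": 0, "ay": 0, "az": 0, "gripper": -1}, {"dx": 0, "dy": -0.02, "dz": -0.88, "ax": 0, "ay": 0, "az": 0, "gripper": -1}, {"dx": 0, "dy": -0.02, "dz": -0.88, "ax": 0, "ay": 0, "az": 0, "gripper": -1}, {"dx": 0, "dy": -0.02, "dz": -0.88, "ax": 0, "ay": 0, "az": 0, "gripper": -1}]'

```text
time: 13.15
eef_pos: [0.633, -0.2671, 0.0494]
tcp_rot: [0.586, 0.811, 0.0, 0.002]
contact_force: [0.5, -0.1, -0.9]
opening: 0.387
finger_force: 50.6
```

jog_arm --increments '[{"dx": -0.01, "dy": 0.01, "dz": -0.04, "ax": 0, "ay": 0, "az": 0, "gripper": -1}, {"dx": -0.01, "dy": 0.01, "dz": -0.07, "ax": 0, "ay": 0, "az": 0, "gripper": -1}, {"dx": -0.01, "dy": 0.01, "dz": -0.08, "ax": 0, "ay": 0, "az": 0, "gripper": -1}, {"dx": -0.01, "dy": 0.01, "dz": -0.085, "ax": 0, "ay": 0, "az": 0, "gripper": -1}, {"dx": -0.01, "dy": 0.01, "dz": -0.085, "ax": 0, "ay": 0, "az": 0, "gripper": -1}, {"dx": -0.01, "dy": 0.01, "dz": -0.085, "ax": 0, "ay": 0, "az": 0, "gripper": -1}]'

```text
time: 13.75
eef_pos: [0.6307, -0.265, 0.0376]
tcp_rot: [0.586, 0.811, -0.0, -0.0]
contact_force: [-2.8, 1.8, 3.5]
opening: 0.389
finger_force: 51.1
```

jog_arm --increments '[{"dx": 0, "dy": 0, "dz": 0, "ax": 0, "ay": 0, "az": 0, "gripper": 0.1}, {"dx": 0, "dy": 0, "dz": 0, "ax": 0, "ay": 0, "az": 0, "gripper": 0.1}, {"dx": 0, "dy": 0, "dz": 0, "ax": 0, "ay": 0, "az": 0, "gripper": 0.1}, {"dx": 0, "dy": 0, "dz": 0.2, "ax": 0, "ay": 0, "az": 0, "gripper": 0.1}, {"dx": 0, "dy": 0, "dz": 0.5, "ax": 0, "ay": 0, "az": 0, "gripper": 0.1}, {"dx": 0, "dy": 0, "dz": 0.9, "ax": 0, "ay": 0, "az": 0, "gripper": 0.1}, {"dx": 0, "dy": 0, "dz": 1, "ax": 0, "ay": 0, "az": 0, "gripper": 0.1}, {"dx": 0, "dy": 0, "dz": 1, "ax": 0, "ay": 0, "az": 0, "gripper": 0.1}]'

```text
time: 14.55
eef_pos: [0.6326, -0.2662, 0.1611]
tcp_rot: [0.586, 0.811, 0.0, 0.004]
contact_force: [0.5, 0.4, 0.4]
opening: 0.553
finger_force: 0.0
```

jog_arm --increments '[{"dx": -0.932, "dy": 0.271, "dz": 0.1, "ax": 0, "ay": 0, "az": 0, "gripper": 0.6}, {"dx": -0.932, "dy": 0.271, "dz": 0.1, "ax": 0, "ay": 0, "az": 0, "gripper": 0.6}, {"dx": -0.932, "dy": 0.271, "dz": 0.1, "ax": 0, "ay": 0, "az": 0, "gripper": 0.6}]'

```text
time: 14.85
eef_pos: [0.5138, -0.2298, 0.1644]
tcp_rot: [0.586, 0.811, -0.0, -0.005]
contact_force: [0.4, 0.8, 0.5]
opening: 0.797
finger_force: 0.0
```

jog_arm --increments '[{"dx": -0.932, "dy": 0.271, "dz": 0, "ax": 0, "ay": 0, "az": 0, "gripper": 0.6}, {"dx": -0.932, "dy": 0.271, "dz": 0, "ax": 0, "ay": 0, "az": 0, "gripper": 0.6}, {"dx": -0.932, "dy": 0.271, "dz": 0, "ax": 0, "ay": 0, "az": 0, "gripper": 0.6}, {"dx": -0.932, "dy": 0.271, "dz": 0, "ax": 0, "ay": 0, "az": 0, "gripper": 0.6}, {"dx": -0.932, "dy": 0.271, "dz": 0, "ax": 0, "ay": 0, "az": 0, "gripper": 0.6}]'

```text
time: 15.35
eef_pos: [0.4069, -0.2, 0.168]
tcp_rot: [0.586, 0.81, 0.0, -0.001]
contact_force: [0.4, -0.8, 0.4]
opening: 0.799
finger_force: 0.0
```

```bash
python3 - <<'E'
from h import *
c,P=look('w6')
d=np.hypot(P[...,0]-.407,P[...,1]+.2)<.045
for lo,hi in((.022,.036),(.042,.06)):
    q=P[d&(P[...,2]>lo)&(P[...,2]<hi)]; print(len(q), np.median(q[:,2]),cv2.minEnclosingCircle(q[:,:2].astype(np.float32)*1000))
E
```

```text
t 15.4 tcp [ 0.4075 -0.2003  0.1685] yaw 18.31 q [-0.68 -0.12  2.18  0.    1.08 -1.  ]
1243 0.03034616362136533 ((407.57757568359375, -201.77972412109375), 23.186391830444336)
382 0.05020470401252078 ((407.7062072753906, -201.4558868408203), 9.943915367126465)
```

View pics/w6.png

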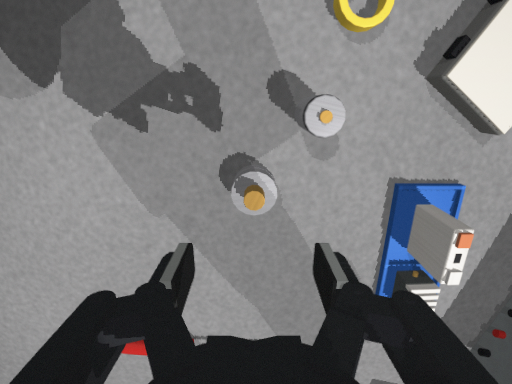

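The split cell is centred between the fingers at (254,195), at (0.4076, -0.2016) with the puck top at 0.030 m and the knob at 0.050 m. The thick cell at (324,115) is clear of the fingers. The prism and resistor stand in the long tray.

jog_arm --increments '[{"dx": 0, "dy": -0.011, "dz": -0.4, "ax": 0, "ay": 0, "az": 0, "gripper": 0.6}, {"dx": 0, "dy": -0.011, "dz": -0.8, "ax": 0, "ay": 0, "az": 0, "gripper": 0.6}, {"dx": 0, "dy": -0.011, "dz": -0.95, "ax": 0, "ay": 0, "az": 0, "gripper": 0.6}, {"dx": 0, "dy": -0.011, "dz": -0.95, "ax": 0, "ay": 0, "az": 0, "gripper": 0.6}, {"dx": 0, "dy": -0.011, "dz": -0.95, "ax": 0, "ay": 0, "az": 0, "gripper": 0.6}]'

```text
time: 15.9
eef_pos: [0.4081, -0.2019, 0.0552]
tcp_rot: [0.585, 0.811, 0.0, 0.0]
contact_force: [-0.6, -0.6, -0.3]
opening: 0.8
finger_force: 0.0
```

jog_arm --increments '[{"dx": 0, "dy": 0, "dz": -0.1, "ax": 0, "ay": 0, "az": 0, "gripper": 0.6}, {"dx": 0, "dy": 0, "dz": -0.185, "ax": 0, "ay": 0, "az": 0, "gripper": 0.6}, {"dx": 0, "dy": 0, "dz": -0.185, "ax": 0, "ay": 0, "az": 0, "gripper": 0.6}, {"dx": 0, "dy": 0, "dz": -0.185, "ax": 0, "ay": 0, "az": 0, "gripper": 0.6}]'

```text
time: 16.3
eef_pos: [0.407, -0.2013, 0.0329]
tcp_rot: [0.586, 0.811, 0.0, -0.0]
contact_force: [0.8, -0.1, 0.3]
opening: 0.795
finger_force: 0.0
```

jog_arm --increments '[{"dx": 0, "dy": 0, "dz": 0, "ax": 0, "ay": 0, "az": 0, "gripper": -1}, {"dx": 0, "dy": 0, "dz": 0, "ax": 0, "ay": 0, "az": 0, "gripper": -1}, {"dx": 0, "dy": 0, "dz": 0, "ax": 0, "ay": 0, "az": 0, "gripper": -1}, {"dx": 0, "dy": 0, "dz": 0, "ax": 0, "ay": 0, "az": 0, "gripper": -1}, {"dx": 0, "dy": 0, "dz": 0, "ax": 0, "ay": 0, "az": 0, "gripper": -1}]' --force 60

```text
time: 16.8
eef_pos: [0.4077, -0.2018, 0.0338]
tcp_rot: [0.586, 0.811, 0.0, 0.001]
contact_force: [-0.3, 0.5, 5.8]
opening: 0.518
finger_force: 61.4
```

jog_arm --increments '[{"dx": 0, "dy": 0, "dz": 0.15, "ax": 0, "ay": 0, "az": 0, "gripper": -1}, {"dx": 0, "dy": 0, "dz": 0.4, "ax": 0, "ay": 0, "az": 0, "gripper": -1}, {"dx": 0, "dy": 0, "dz": 0.7, "ax": 0, "ay": 0, "az": 0, "gripper": -1}, {"dx": 0, "dy": 0, "dz": 1, "ax": 0, "ay": 0, "az": 0, "gripper": -1}, {"dx": 0, "dy": 0, "dz": 1, "ax": 0, "ay": 0, "az": 0, "gripper": -1}]'

```text
time: 17.3
eef_pos: [0.4094, -0.2033, 0.1576]
tcp_rot: [0.585, 0.811, -0.0, 0.005]
contact_force: [0.7, -0.7, -2.2]
opening: 0.514
finger_force: 62.1
```

jog_arm --increments '[{"dx": 0.116, "dy": 0.203, "dz": 0, "ax": 0, "ay": 0, "az": 0, "gripper": -1}, {"dx": 0.232, "dy": 0.406, "dz": 0, "ax": 0, "ay": 0, "az": 0, "gripper": -1}, {"dx": 0.348, "dy": 0.609, "dz": 0, "ax": 0, "ay": 0, "az": 0, "gripper": -1}, {"dx": 0.465, "dy": 0.812, "dz": 0, "ax": 0, "ay": 0, "az": 0, "gripper": -1}]'

```text
time: 17.7
eef_pos: [0.4618, -0.1025, 0.1504]
tcp_rot: [0.586, 0.811, -0.0, -0.002]
contact_force: [0.1, 0.4, -2.9]
opening: 0.517
finger_force: 62.0
```

jog_arm --increments '[{"dx": 0.116, "dy": 0.203, "dz": 0, "ax": 0, "ay": 0, "az": 0, "gripper": -1}, {"dx": 0.232, "dy": 0.406, "dz": 0, "ax": 0, "ay": 0, "az": 0, "gripper": -1}, {"dx": 0.348, "dy": 0.609, "dz": 0, "ax": 0, "ay": 0, "az": 0, "gripper": -1}, {"dx": 0.465, "dy": 0.812, "dz": 0, "ax": 0, "ay": 0, "az": 0, "gripper": -1}]'

```text
time: 18.1
eef_pos: [0.5175, -0.0052, 0.1501]
tcp_rot: [0.586, 0.811, -0.001, -0.002]
contact_force: [-0.5, -0.3, -2.2]
opening: 0.514
finger_force: 62.0
```

jog_arm --increments '[{"dx": 0.116, "dy": 0.203, "dz": 0, "ax": 0, "ay": 0, "az": 0, "gripper": -1}, {"dx": 0.232, "dy": 0.406, "dz": 0, "ax": 0, "ay": 0, "az": 0, "gripper": -1}, {"dx": 0.348, "dy": 0.609, "dz": 0, "ax": 0, "ay": 0, "az": 0, "gripper": -1}, {"dx": 0.465, "dy": 0.812, "dz": 0, "ax": 0, "ay": 0, "az": 0, "gripper": -1}]'

```text
time: 18.5
eef_pos: [0.5732, 0.092, 0.1498]
tcp_rot: [0.586, 0.811, -0.001, -0.002]
contact_force: [0.7, -0.1, -2.8]
opening: 0.516
finger_force: 62.0
```

jog_arm --increments '[{"dx": 0.116, "dy": 0.203, "dz": 0, "ax": 0, "ay": 0, "az": 0, "gripper": -1}, {"dx": 0.232, "dy": 0.406, "dz": 0, "ax": 0, "ay": 0, "az": 0, "gripper": -1}, {"dx": 0.348, "dy": 0.609, "dz": 0, "ax": 0, "ay": 0, "az": 0, "gripper": -1}, {"dx": 0.465, "dy": 0.812, "dz": 0, "ax": 0, "ay": 0, "az": 0, "gripper": -1}, {"dx": 0.465, "dy": 0.812, "dz": 0, "ax": 0, "ay": 0, "az": 0, "gripper": -1}, {"dx": 0.465, "dy": 0.812, "dz": 0, "ax": 0, "ay": 0, "az": 0, "gripper": -1}]'

```text
time: 19.1
eef_pos: [0.6288, 0.1884, 0.1499]
tcp_rot: [0.585, 0.811, -0.002, -0.002]
contact_force: [0.9, 0.2, -2.7]
opening: 0.512
finger_force: 62.1
```

```bash
python3 - <<'E'
from h import *
c,P=look('w7')
b=P.reshape(-1,3); k=(np.hypot(b[:,0]-.6155,b[:,1]-.2076)<.1)&(b[:,2]<.009)
f=c['frame'].reshape(-1,3).astype(int); k&=(f[:,0]>110)&(f[:,2]<60)
print(k.sum(),cv2.minAreaRect(b[k][:,:2].astype(np.float32)*1000),np.nanmedian(b[k][:,2]))
E
```

```text
t 19.15 tcp [0.6288 0.1879 0.1503] yaw 18.33 q [ 0.14  0.35  1.7  -0.    1.1  -0.18]
5678 ((614.7072143554688, 206.85458374023438), (126.1965560913086, 125.76717376708984), 38.534053802490234) 0.004397923360659806
```

View pics/w7.png

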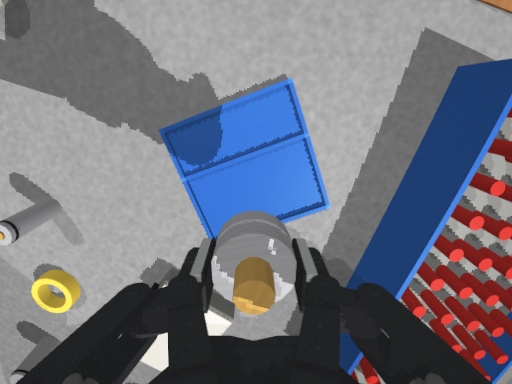

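The split cell is held over the wide bay: the divider runs from (185,180) to (308,135), and the narrow bay lies beyond it. The tray centre measured again is (0.6147, 0.2069), consistent with before. I'll lower it.

jog_arm --increments '[{"dx": 0, "dy": -0.01, "dz": -0.25, "ax": 0, "ay": 0, "az": 0, "gripper": -1}, {"dx": 0, "dy": -0.01, "dz": -0.5, "ax": 0, "ay": 0, "az": 0, "gripper": -1}, {"dx": 0, "dy": -0.01, "dz": -0.75, "ax": 0, "ay": 0, "az": 0, "gripper": -1}, {"dx": 0, "dy": -0.01, "dz": -0.85, "ax": 0, "ay": 0, "az": 0, "gripper": -1}, {"dx": 0, "dy": -0.01, "dz": -0.88, "ax": 0, "ay": 0, "az": 0, "gripper": -1}, {"dx": 0, "dy": -0.01, "dz": -0.88, "ax": 0, "ay": 0, "az": 0, "gripper": -1}, {"dx": 0, "dy": -0.01, "dz": -0.88, "ax": 0, "ay": 0, "az": 0, "gripper": -1}]'

```text
time: 19.85
eef_pos: [0.6316, 0.1872, 0.0493]
tcp_rot: [0.586, 0.811, 0.001, 0.001]
contact_force: [0.3, -0.2, -2.1]
opening: 0.516
finger_force: 62.3
```

jog_arm --increments '[{"dx": 0, "dy": 0, "dz": -0.04, "ax": 0, "ay": 0, "az": 0, "gripper": -1}, {"dx": 0, "dy": 0, "dz": -0.06, "ax": 0, "ay": 0, "az": 0, "gripper": -1}, {"dx": 0, "dy": 0, "dz": -0.07, "ax": 0, "ay": 0, "az": 0, "gripper": -1}, {"dx": 0, "dy": 0, "dz": -0.075, "ax": 0, "ay": 0, "az": 0, "gripper": -1}, {"dx": 0, "dy": 0, "dz": -0.075, "ax": 0, "ay": 0, "az": 0, "gripper": -1}]'

```text
time: 20.35
eef_pos: [0.6302, 0.1872, 0.0382]
tcp_rot: [0.586, 0.811, -0.0, -0.0]
contact_force: [0.3, 0.3, -3.1]
opening: 0.518
finger_force: 62.3
```

jog_arm --increments '[{"dx": 0, "dy": 0, "dz": -0.005, "ax": 0, "ay": 0, "az": 0, "gripper": -1}, {"dx": 0, "dy": 0, "dz": -0.01, "ax": 0, "ay": 0, "az": 0, "gripper": -1}, {"dx": 0, "dy": 0, "dz": -0.01, "ax": 0, "ay": 0, "az": 0, "gripper": -1}, {"dx": 0, "dy": 0, "dz": -0.01, "ax": 0, "ay": 0, "az": 0, "gripper": -1}]'

```text
time: 20.75
eef_pos: [0.6304, 0.1873, 0.0379]
tcp_rot: [0.586, 0.811, 0.0, 0.0]
contact_force: [-2.2, -0.7, 3.6]
opening: 0.512
finger_force: 62.7
```

jog_arm --increments '[{"dx": 0, "dy": 0, "dz": 0, "ax": 0, "ay": 0, "az": 0, "gripper": 0.45}, {"dx": 0, "dy": 0, "dz": 0, "ax": 0, "ay": 0, "az": 0, "gripper": 0.45}, {"dx": 0, "dy": 0, "dz": 0, "ax": 0, "ay": 0, "az": 0, "gripper": 0.45}, {"dx": 0, "dy": 0, "dz": 0.2, "ax": 0, "ay": 0, "az": 0, "gripper": 0.45}, {"dx": 0, "dy": 0, "dz": 0.5, "ax": 0, "ay": 0, "az": 0, "gripper": 0.45}, {"dx": 0, "dy": 0, "dz": 0.9, "ax": 0, "ay": 0, "az": 0, "gripper": 0.45}, {"dx": 0, "dy": 0, "dz": 1, "ax": 0, "ay": 0, "az": 0, "gripper": 0.45}, {"dx": 0, "dy": 0, "dz": 1, "ax": 0, "ay": 0, "az": 0, "gripper": 0.45}]'

```text
time: 21.55
eef_pos: [0.6324, 0.1875, 0.161]
tcp_rot: [0.586, 0.811, 0.003, 0.003]
contact_force: [0.2, 0.2, -0.3]
opening: 0.722
finger_force: 0.0
```

jog_arm --increments '[{"dx": -0.847, "dy": -0.364, "dz": 0.1, "ax": 0, "ay": 0, "az": 0, "gripper": 0.2}, {"dx": -0.847, "dy": -0.364, "dz": 0.1, "ax": 0, "ay": 0, "az": 0, "gripper": 0.2}, {"dx": -0.847, "dy": -0.364, "dz": 0.1, "ax": 0, "ay": 0, "az": 0, "gripper": 0.2}]'

```text
time: 21.85
eef_pos: [0.5222, 0.1424, 0.1642]
tcp_rot: [0.586, 0.811, -0.004, -0.004]
contact_force: [-0.7, 0.3, -0.1]
opening: 0.6
finger_force: 0.0
```

jog_arm --increments '[{"dx": -0.847, "dy": -0.364, "dz": 0, "ax": 0, "ay": 0, "az": 0, "gripper": 0.2}, {"dx": -0.847, "dy": -0.364, "dz": 0, "ax": 0, "ay": 0, "az": 0, "gripper": 0.2}, {"dx": -0.847, "dy": -0.364, "dz": 0, "ax": 0, "ay": 0, "az": 0, "gripper": 0.2}, {"dx": -0.847, "dy": -0.364, "dz": 0, "ax": 0, "ay": 0, "az": 0, "gripper": 0.2}, {"dx": -0.847, "dy": -0.364, "dz": 0, "ax": 0, "ay": 0, "az": 0, "gripper": 0.2}]'

```text
time: 22.35
eef_pos: [0.4282, 0.0999, 0.1693]
tcp_rot: [0.586, 0.811, 0.001, 0.001]
contact_force: [1.0, 0.2, 0.1]
opening: 0.599
finger_force: 0.0
```

```bash
python3 - <<'E'
from h import *
c,P=look('w8')
d=np.hypot(P[...,0]-.427,P[...,1]-.1)<.03
q=P[d&(P[...,2]>.058)&(P[...,2]<.08)]; print(len(q), np.median(q[:,2]),cv2.minEnclosingCircle(q[:,:2].astype(np.float32)*1000))
E
```

```text
t 22.4 tcp [0.4286 0.1    0.1696] yaw 18.31 q [-0.   -0.16  2.21  0.    1.09 -0.32]
501 0.06833469732302755 ((427.2074890136719, 99.492919921875), 10.596067428588867)
```

View pics/w8.png

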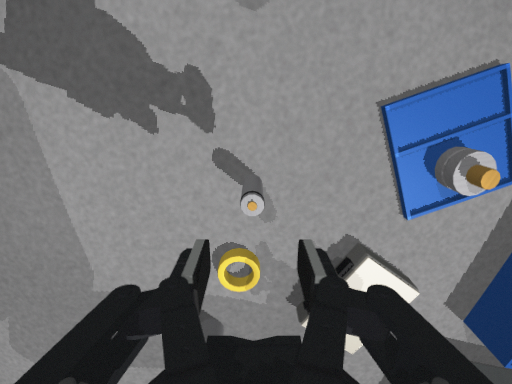

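The slim cell is at (252,204), measured at (0.4272, 0.0995) with its top at about 0.069 m. The tape at (239,270) is clear of the descent, and the split cell stands in the wide bay.

jog_arm --increments '[{"dx": -0.01, "dy": -0.004, "dz": -0.4, "ax": 0, "ay": 0, "az": 0, "gripper": 0.2}, {"dx": -0.01, "dy": -0.004, "dz": -0.8, "ax": 0, "ay": 0, "az": 0, "gripper": 0.2}, {"dx": -0.01, "dy": -0.004, "dz": -1, "ax": 0, "ay": 0, "az": 0, "gripper": 0.2}, {"dx": -0.01, "dy": -0.004, "dz": -1, "ax": 0, "ay": 0, "az": 0, "gripper": 0.2}, {"dx": -0.01, "dy": -0.004, "dz": -1, "ax": 0, "ay": 0, "az": 0, "gripper": 0.2}, {"dx": -0.01, "dy": -0.004, "dz": -1, "ax": 0, "ay": 0, "az": 0, "gripper": 0.2}]'

```text
time: 23.0
eef_pos: [0.4282, 0.0995, 0.051]
tcp_rot: [0.585, 0.811, 0.001, 0.002]
contact_force: [0.1, 0.2, 0.3]
opening: 0.601
finger_force: 0.0
```

jog_arm --increments '[{"dx": 0, "dy": 0, "dz": 0, "ax": 0, "ay": 0, "az": 0, "gripper": -1}, {"dx": 0, "dy": 0, "dz": 0, "ax": 0, "ay": 0, "az": 0, "gripper": -1}, {"dx": 0, "dy": 0, "dz": 0, "ax": 0, "ay": 0, "az": 0, "gripper": -1}, {"dx": 0, "dy": 0, "dz": 0, "ax": 0, "ay": 0, "az": 0, "gripper": -1}, {"dx": 0, "dy": 0, "dz": 0, "ax": 0, "ay": 0, "az": 0, "gripper": -1}, {"dx": 0, "dy": 0, "dz": 0, "ax": 0, "ay": 0, "az": 0, "gripper": -1}]' --force 40

```text
time: 23.6
eef_pos: [0.4269, 0.0994, 0.0506]
tcp_rot: [0.586, 0.811, 0.001, 0.001]
contact_force: [-1.4, 0.7, 7.1]
opening: 0.236
finger_force: 38.9
```

jog_arm --increments '[{"dx": 0, "dy": 0, "dz": 0.15, "ax": 0, "ay": 0, "az": 0, "gripper": -1}, {"dx": 0, "dy": 0, "dz": 0.4, "ax": 0, "ay": 0, "az": 0, "gripper": -1}, {"dx": 0, "dy": 0, "dz": 0.7, "ax": 0, "ay": 0, "az": 0, "gripper": -1}, {"dx": 0, "dy": 0, "dz": 0.9, "ax": 0, "ay": 0, "az": 0, "gripper": -1}, {"dx": 0, "dy": 0, "dz": 0.9, "ax": 0, "ay": 0, "az": 0, "gripper": -1}]'

```text
time: 24.1
eef_pos: [0.4283, 0.0994, 0.1612]
tcp_rot: [0.586, 0.811, 0.003, 0.004]
contact_force: [0.2, 0.1, -0.7]
opening: 0.235
finger_force: 39.2
```

jog_arm --increments '[{"dx": 0.18, "dy": 0.15, "dz": 0, "ax": 0, "ay": 0, "az": 0, "gripper": -1}, {"dx": 0.36, "dy": 0.3, "dz": 0, "ax": 0, "ay": 0, "az": 0, "gripper": -1}, {"dx": 0.54, "dy": 0.45, "dz": 0, "ax": 0, "ay": 0, "az": 0, "gripper": -1}, {"dx": 0.72, "dy": 0.6, "dz": 0, "ax": 0, "ay": 0, "az": 0, "gripper": -1}]'

```text
time: 24.5
eef_pos: [0.5119, 0.1719, 0.1552]
tcp_rot: [0.586, 0.811, -0.001, -0.001]
contact_force: [0.3, -0.5, -0.1]
opening: 0.235
finger_force: 39.3
```

jog_arm --increments '[{"dx": 0.18, "dy": 0.15, "dz": 0, "ax": 0, "ay": 0, "az": 0, "gripper": -1}, {"dx": 0.36, "dy": 0.3, "dz": 0, "ax": 0, "ay": 0, "az": 0, "gripper": -1}, {"dx": 0.54, "dy": 0.45, "dz": 0, "ax": 0, "ay": 0, "az": 0, "gripper": -1}, {"dx": 0.72, "dy": 0.6, "dz": 0, "ax": 0, "ay": 0, "az": 0, "gripper": -1}, {"dx": 0.72, "dy": 0.6, "dz": 0, "ax": 0, "ay": 0, "az": 0, "gripper": -1}, {"dx": 0.72, "dy": 0.6, "dz": 0, "ax": 0, "ay": 0, "az": 0, "gripper": -1}]'

```text
time: 25.1
eef_pos: [0.5976, 0.2432, 0.1549]
tcp_rot: [0.585, 0.811, -0.001, -0.001]
contact_force: [-1.7, 0.5, -0.5]
opening: 0.231
finger_force: 39.4
```

jog_arm --increments '[{"dx": 0, "dy": 0, "dz": -0.25, "ax": 0, "ay": 0, "az": 0, "gripper": -1}, {"dx": 0, "dy": 0, "dz": -0.5, "ax": 0, "ay": 0, "az": 0, "gripper": -1}, {"dx": 0, "dy": 0, "dz": -0.7, "ax": 0, "ay": 0, "az": 0, "gripper": -1}, {"dx": 0, "dy": 0, "dz": -0.74, "ax": 0, "ay": 0, "az": 0, "gripper": -1}, {"dx": 0, "dy": 0, "dz": -0.75, "ax": 0, "ay": 0, "az": 0, "gripper": -1}, {"dx": 0, "dy": 0, "dz": -0.75, "ax": 0, "ay": 0, "az": 0, "gripper": -1}, {"dx": 0, "dy": 0, "dz": -0.75, "ax": 0, "ay": 0, "az": 0, "gripper": -1}]'

```text
time: 25.8
eef_pos: [0.5997, 0.2435, 0.0691]
tcp_rot: [0.586, 0.811, 0.001, 0.001]
contact_force: [0.8, -0.1, -0.7]
opening: 0.232
finger_force: 39.4
```

```bash
python3 - <<'E'
from h import *
look('w9')
E
```

```text
t 25.85 tcp [0.5996 0.2436 0.069 ] yaw 18.31 q [ 0.23  0.43  1.76 -0.    0.95 -0.09]
```

View pics/w9.png

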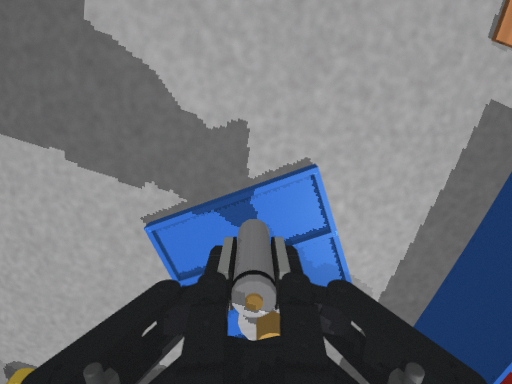

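The slim cell is held upright with its foot at about (255,228), in the middle of the narrow bay and clear of the split cell at (265,323). I'll lower it to touch.

jog_arm --increments '[{"dx": 0, "dy": 0, "dz": -0.05, "ax": 0, "ay": 0, "az": 0, "gripper": -1}, {"dx": 0, "dy": 0, "dz": -0.09, "ax": 0, "ay": 0, "az": 0, "gripper": -1}, {"dx": 0, "dy": 0, "dz": -0.105, "ax": 0, "ay": 0, "az": 0, "gripper": -1}, {"dx": 0, "dy": 0, "dz": -0.11, "ax": 0, "ay": 0, "az": 0, "gripper": -1}, {"dx": 0, "dy": 0, "dz": -0.11, "ax": 0, "ay": 0, "az": 0, "gripper": -1}, {"dx": 0, "dy": 0, "dz": -0.11, "ax": 0, "ay": 0, "az": 0, "gripper": -1}]'

```text
time: 26.45
eef_pos: [0.5983, 0.2433, 0.0547]
tcp_rot: [0.585, 0.811, -0.001, -0.0]
contact_force: [-2.9, -0.9, 5.7]
opening: 0.229
finger_force: 40.1
```

Contact. I'll release, lift clear, and check.

jog_arm --increments '[{"dx": 0, "dy": 0, "dz": 0, "ax": 0, "ay": 0, "az": 0, "gripper": -0.2}, {"dx": 0, "dy": 0, "dz": 0, "ax": 0, "ay": 0, "az": 0, "gripper": 0.1}, {"dx": 0, "dy": 0, "dz": 0, "ax": 0, "ay": 0, "az": 0, "gripper": 0.1}, {"dx": 0, "dy": 0, "dz": 0, "ax": 0, "ay": 0, "az": 0, "gripper": 0.1}, {"dx": 0, "dy": 0, "dz": 0.2, "ax": 0, "ay": 0, "az": 0, "gripper": 0.1}, {"dx": 0, "dy": 0, "dz": 0.5, "ax": 0, "ay": 0, "az": 0, "gripper": 0.1}, {"dx": 0, "dy": 0, "dz": 0.8, "ax": 0, "ay": 0, "az": 0, "gripper": 0.1}, {"dx": 0, "dy": 0, "dz": 1, "ax": 0, "ay": 0, "az": 0, "gripper": 0.1}, {"dx": 0, "dy": 0, "dz": 1, "ax": 0, "ay": 0, "az": 0, "gripper": 0.1}]'

```text
time: 27.35
eef_pos: [0.6012, 0.244, 0.1793]
tcp_rot: [0.586, 0.811, 0.004, 0.003]
contact_force: [0.5, -0.1, 0.7]
opening: 0.551
finger_force: 0.0
```

jog_arm --increments '[{"dx": -1, "dy": 0, "dz": 0.6, "ax": 0, "ay": 0, "az": 0, "gripper": 0.1}, {"dx": -1, "dy": 0, "dz": 0.6, "ax": 0, "ay": 0, "az": 0, "gripper": 0.1}, {"dx": -1, "dy": 0, "dz": 0.6, "ax": 0, "ay": 0, "az": 0, "gripper": 0.1}, {"dx": -1, "dy": 0, "dz": 0.6, "ax": 0, "ay": 0, "az": 0, "gripper": 0.1}, {"dx": -1, "dy": 0, "dz": 0.6, "ax": 0, "ay": 0, "az": 0, "gripper": 0.1}]'

```text
time: 27.85
eef_pos: [0.4781, 0.2434, 0.2454]
tcp_rot: [0.585, 0.811, 0.0, 0.0]
contact_force: [0.2, 0.9, 1.2]
opening: 0.552
finger_force: 0.0
```

```bash
python3 - <<'E'
from h import *
c=shot('scene'); save(c,'scene2'); P=cloud(c)
for n,x,y,h in(('prism',.605,-.19,.074),('res',.631,-.265,.04),('split',.630,.187,.054),('slim',.599,.2435,.074)):
    q=P[(np.hypot(P[...,0]-x,P[...,1]-y)<.035)&(P[...,2]>h-.012)&(P[...,2]<h+.02)]; print(n,len(q),np.percentile(q,[50,95],axis=0).round(3)[:,2] if len(q) else '',q.mean(0).round(3))
cv2.imwrite('pics/c3.png',cv2.resize(c['frame'][110:320,70:410],None,fx=2.35,fy=2.35,interpolation=cv2.INTER_CUBIC))
E
```

```text
prism 366 [0.07  0.074] [ 0.609 -0.187  0.07 ]
res 446 [0.038 0.041] [ 0.634 -0.262  0.036]
split 125 [0.053 0.055] [0.634 0.187 0.052]
slim 132 [0.071 0.074] [0.602 0.243 0.071]
```

View pics/c3.png

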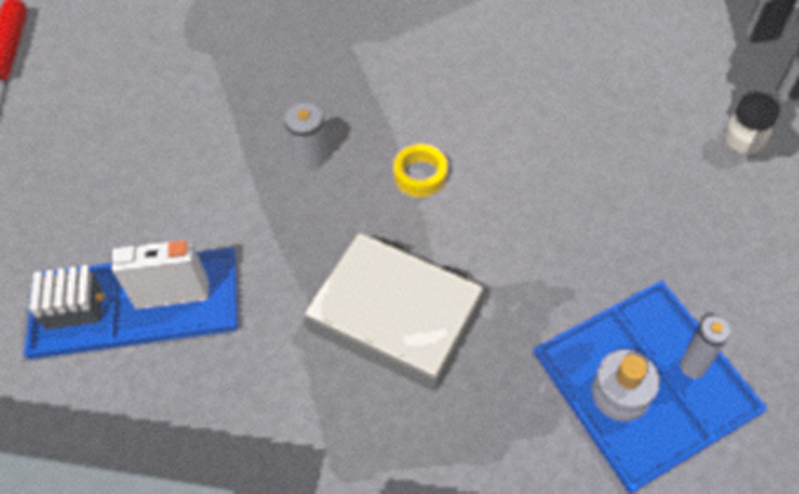

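All four parts stand upright in their bays: resistor (66,297), prism (160,275), split cell (628,385), slim cell (706,348). The thick cell (304,135), tape (420,170) and jar (752,125) haven't moved, so I'm handing in.

```bash
python3 -c "
from plant import job
print(job.sign_off())"
```

```text
the job is handed in; nothing more can be done
None
```

Both kits are made up and the job is handed in at about 28 s of arm time: in the last camera check all four parts stood upright in their bays, and the thick cell, tape roll and jar looked unmoved; sign-off gave no verdict.

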